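# Hang the lift-off guard door on the bench press and shut it

### The job

Take the yellow guard door out of its rack and hang it on the bench press: with the door standing open, lower both hinge knuckles together onto the two brass pins, feeling for the pins, gently and all the way home without forcing, and let go so that it hangs by itself. Then swing it shut against its stop post and leave it there. Leave the other things on the bench where they are.

Things in the scene. Friction and masses are not known exactly. Their poses are not given: they have to be found in the camera images.
- door: Loose guard door, 0.3 to 0.6 kg: yellow frame 139 wide, 150 high, 8 mm thick, clear pane, black tab on top, two steel knuckles on one edge. At the start upright in the rack. Origin: on the knuckles' axis, level with the panel's underside. z: up along the knuckles. The panel runs from 16 to 155 mm along its -x; y is square to the panel (mid-plane y = 0).
- low_knuckle (a point): Centre of the lower knuckle's underside, 25 mm above the door's origin. Both knuckles are tubes on one axis, 25 mm outer and 12 mm inner diameter, 24 mm long, open at both ends; the upper one's underside is 80 mm higher (105 mm above the door's origin).
- door_handle (a point): Centre of the black tab on top of the door, 44 mm along the panel, 12 mm thick, 34 mm tall above the panel's upper edge: 65 mm from the hinge axis (door x = -65 mm), 167 mm above the door's origin; its top is at 184 mm. The door's centre of mass lies within 20 mm of it along the panel.
- door_edge (a point): Point on the door's free edge: door x = -150 mm, 75 mm above the panel's underside.
- press: Fixed blue bench press, 210 deep (x), 270 wide (y), 250 mm high at its crosshead (from x = -35 mm back), red-capped stub to 312. Origin: centre of its underside, on the table; its front looks along -x, z up. At the front on its +y side a rigid upright hinge bar, 200 mm high, front face at x = -67 mm, carries two brass pins. Door square open: door x along press +x; door shut: door x along press +y.
- slot_end (a point): Reference mark on the pins' line, NOT the pins: press x = -85, y = +62 mm, level with the lower seat's top (80 mm above the table). The hinge bar is bolted in slots along press y; the pins really stand 5 to 41 mm from this mark towards press +y (unknown, not in any reading: feel or look for them); their x is that of the mark. The bar does not move.
- upper_mark (a point): Point 80 mm above slot_end, level with the upper seat's top. Two brass pins, one above the other: vertical, 10 mm thick, 26 mm tall (top 3 mm tapered to 8 mm), each on a seat 25 mm round, 10 mm thick. Seated, the knuckles rest on the seats: door origin 55 mm above the table. A caught knuckle has 1 mm of play to each side; 16 mm or more off, it can slip down beside its pin unheld.
- door_stop (a point): Middle of the stop post's front face (56 mm wide along press y, rubber-faced), at press x = -81, y = -62 mm, 125 mm above the table. The back of the shut door rests on it, the panel running along press -y from the pins with its mid-plane at press x = -85 mm.
- keeper_lip (a point): Underside of the yellow keeper lip over the stop post, 214 mm above the table, reaching forward to press x = -99 mm and covering press y from -50 to -90 mm. It covers the free top corner of the shut door (9 mm above it), so the door can only be hung while standing open.
- rack: Fixed rack, base 170 (x) by 100 (y) by 12 mm, origin under its centre on the table. The door stands on the base in an 11 mm slot along rack x between pairs of red posts 87 mm high above the table, knuckles towards rack +x; it lifts straight up and is clear of the posts once its underside is 90 mm above the table.
- spray_can: dark spray can, 54 mm wide, 160 tall; origin under its centre. Bystander.
- wrench: steel wrench lying flat, 170 mm long; origin under its middle. Bystander.
- screwdriver: screwdriver with orange handle lying flat, 180 mm long. Bystander.
- bearing: steel bearing ring lying flat, 52 mm wide, 16 tall. Bystander.
- socket: steel socket standing upright, 26 mm wide, 35 tall. Bystander.
- hammer: hammer with wooden handle lying flat, 260 mm long. Bystander.
- parts_tray: red open parts tray, 120 x 160 x 35 mm; origin under its centre. Bystander.
Mind the look-alikes: they are no part of the job. What is meant by the door is not green, and is the larger of those in its own colour.

How it is judged:
By the outcome, as a careful person would: the job done as asked, in the order asked, and still so for the second after the job is handed in, with the robot touching nothing.
It also fails if it takes over 72 s, if anything falls off the work surface, if the arm or the gripper's body presses on something with over 40 N, if the wrist force passes 120 N, or if a joint passes its speed limit or range.

### The arm

A 6-joint arm with a two-finger parallel gripper is mounted at the origin on the work surface. World frame = base frame: x ahead of the robot, y to its left, z up, the work surface at z = 0. Lengths are in m, angles in rad, forces in N, time in s.
With the tool pointing down it reaches from about 0.35 to 0.925 m from the base axis. Payload 6.4 kg.
Tool frame: the origin (TCP) lies at the very end of the fingers, on their centre line; the grasp point (between the pads) lies behind it (bot.grip_point_offset is the z of the grasp point in the tool frame, in m); z points along the fingers, y is the direction in which the jaws open and shut (so a half turn about z gives the same grasp; the last joint's range is limited). The gripper opens to 94 mm and grips with 3 to 60 N. Pads are 16 mm wide; open, the fingers measure 119 mm over their backs; the gripper's body (75 mm by 177 mm) begins 78 mm behind the grasp point.
Start: joints at [1.143, 0.245, 1.558, -0, 1.339, -0.174], TCP at [0.163, 0.629, 0.205] pointing down, gripper open.
Joint ranges: [-3.13, 3.13], [-1.02, 2.26], [0.13, 2.54], [-0.95, 4.09], [0.21, 2.88], [-2.74, 2.74]. Speed limits (rad/s): [2.57, 2.57, 3.14, 3.14, 3.14, 3.14].

### API

Orientations are given as [roll, pitch, yaw] about the fixed x, y, z axes, in that order (R = Rz(yaw) Ry(pitch) Rx(roll)).
In Python, from station import bot gives the robot as it stands. Calls block until the motion is done:
- bot.move_to(position, orientation): joint-space move of the TCP to a pose.
- bot.move_linear(position, v=0.15, ori=None, f_stop=None): straight line of the TCP; ori=None keeps the orientation; v is the mean speed in m/s. With f_stop (N) it stops when the force on the tool has changed by that much, and returns True; else False.
- bot.movej(angles): joint-space move.
- bot.move_gripper(opening, squeeze=None): opening from 0.0 (shut) to 1.0 (fully open); squeeze is the grip in N (None keeps the last); returns when the fingers have stopped.
- bot.sleep(seconds).
- bot.solve_ik(position, orientation): joint angles nearest the present ones, or None.
- bot.state(): the state.
- bot.camera(name): name is "scene" or "top"; returns the picture (384x512x3 uint8, red, green, blue); there is no depth.
- bot.camera_info(name): a dict with "intrinsics" (3x3 intrinsics, pixels), "dist" ([k1, k2, p1, p2, k3] as OpenCV has them; the pictures are not rectified), "R" (3x3) and "t" (3): a world point X has camera coordinates R X + t. Camera axes: x right, y down, z forward; pixel columns grow to the right and rows downward; lengths in m; the calibration is good to about 2 mm. A picture is of the moment at which its call begins. camera_info takes no time and is no camera call.
A pose or a line that the arm cannot do raises bot.MotionError and nothing moves.
- bot.finish_job(): hands the job in, once; it reports no verdict.
The state is a dict: "time_s": time; "joint_positions": joint angles; "joint_vel": joint speeds; "joint_efforts": joint torques, N m; "position": TCP position; "orientation": TCP orientation; "contact_force": force on the tool from outside, world axes, zero at the start; "torque": the same for the moment, N m; "opening": opening from 0.0 (shut) to 1.0 (fully open).
Only numpy, scipy, OpenCV 4.12 (cv2) and the standard library are available. Lean on these libraries where they do the work, as an engineer would, in place of code of your own. Each camera call takes 0.05 s, during which the arm holds its last target.

## Working session

There is one attempt and no reset: what is moved stays moved. The work goes in short steps, each a Python script; the robot and the scene stay as the last script left them, time stands still between calls to the robot, and variables do not carry over. Pictures are saved under pics/ and viewed, and the job is handed in when it is done.

```bash
ls; mkdir -p pics; python3 - <<'E'
from station import bot
import cv2
for n in("scene","top"):
    im=bot.camera(n); cv2.imwrite(f"pics/{n}0.png",cv2.resize(im[:,:,::-1],(800,600),interpolation=cv2.INTER_CUBIC))
    cv2.imwrite(f"raw_{n}0.png",im[:,:,::-1])
    i=bot.camera_info(n); print(n,i)
s=bot.state();print(s["time_s"],s["position"],s["orientation"],s["contact_force"],s["opening"],bot.grip_point_offset)
E
```

```text
pics
scene {'intrinsics': array([[474.66858776,   0.        , 257.56289581],
       [  0.        , 474.66858776, 188.89005566],
       [  0.        ,   0.        ,   1.        ]]), 'dist': array([-0.02115247,  0.        ,  0.        ,  0.        ,  0.        ]), 'R': array([[ 0.65041855,  0.75957264, -0.00226114],
       [ 0.58570885, -0.50343075, -0.63521856],
       [-0.48363296,  0.41183356, -0.77232912]]), 't': array([-0.32901367, -0.25718707,  1.66217841])}
top {'intrinsics': array([[479.79262879,   0.        , 256.11591133],
       [  0.        , 479.79262879, 199.54939843],
       [  0.        ,   0.        ,   1.        ]]), 'dist': array([-0.06847613,  0.        ,  0.        ,  0.        ,  0.        ]), 'R': array([[-0.01953728, -0.99969867, -0.01486118],
       [-0.99150499,  0.02128464, -0.12831533],
       [ 0.12859298,  0.012228  , -0.99162207]]), 't': array([-0.03874708,  0.57402607,  1.37744258])}
0.1 [0.16296416 0.628699   0.20446756] [-3.13991355e+00 -2.96156409e-04  2.88783361e+00] [0.73961116 0.57016976 0.48402497] 0.9980540026738469 -0.0188
```

View pics/scene0.png

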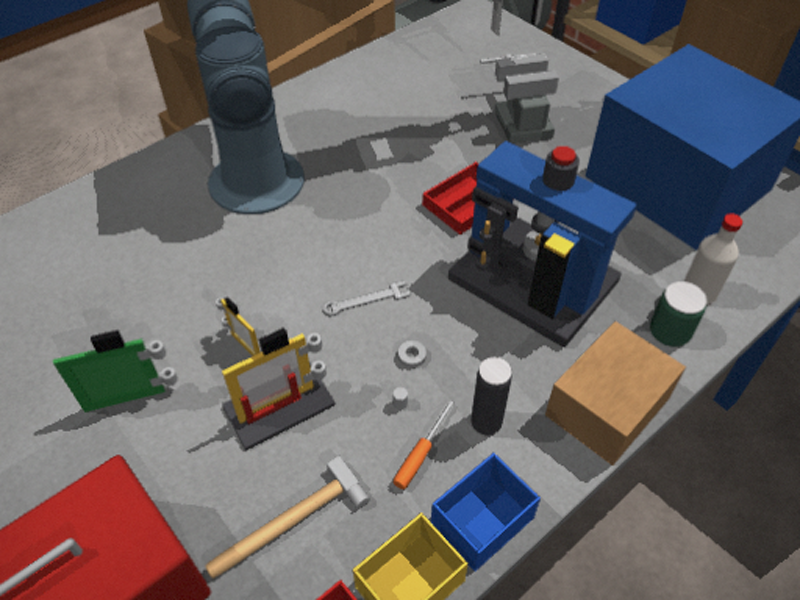

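View pics/top0.png

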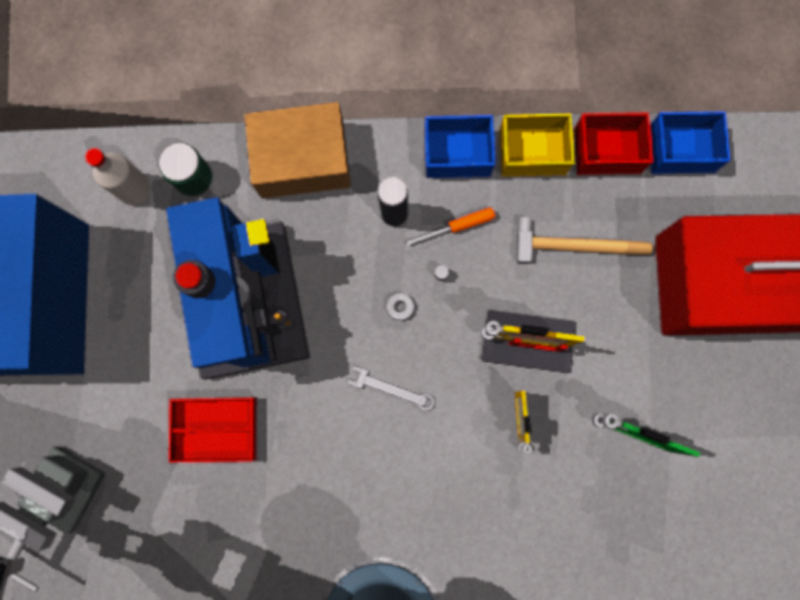

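```bash
python3 - <<'E'
import cv2
def crop(n,x0,y0,x1,y1,s,o):
    im=cv2.imread(f"raw_{n}0.png")[y0:y1,x0:x1]
    cv2.imwrite(f"pics/{o}.png",cv2.resize(im,None,fx=s,fy=s,interpolation=cv2.INTER_CUBIC))
crop("top",300,190,390,300,5,"c_topdoor")
crop("top",100,120,210,245,4.8,"c_toppress")
crop("scene",280,85,420,225,4.2,"c_scpress")
crop("scene",130,180,230,290,5,"c_scdoor")
E
```

```text
(no output)
```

View pics/c_topdoor.png

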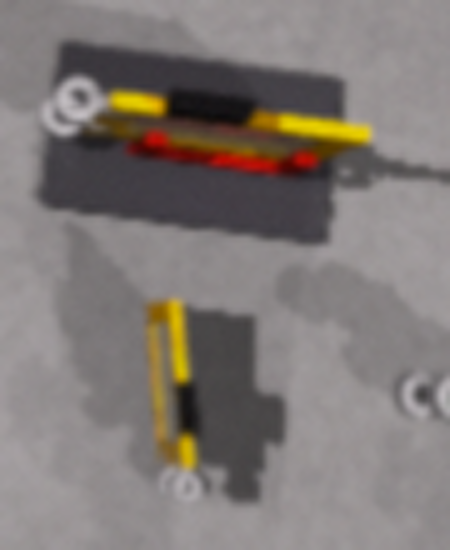

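View pics/c_toppress.png

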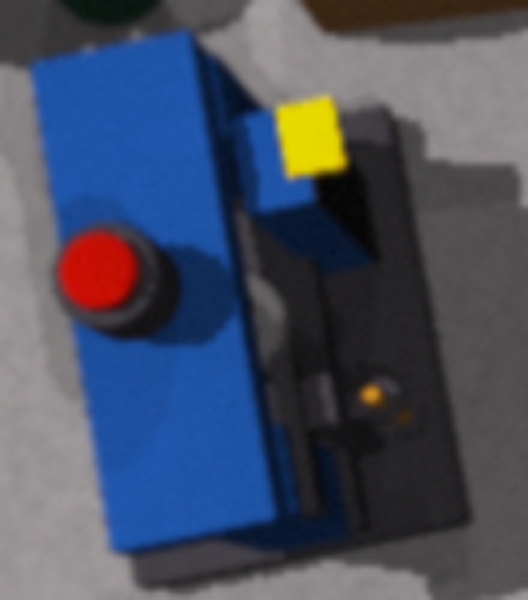

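View pics/c_scpress.png

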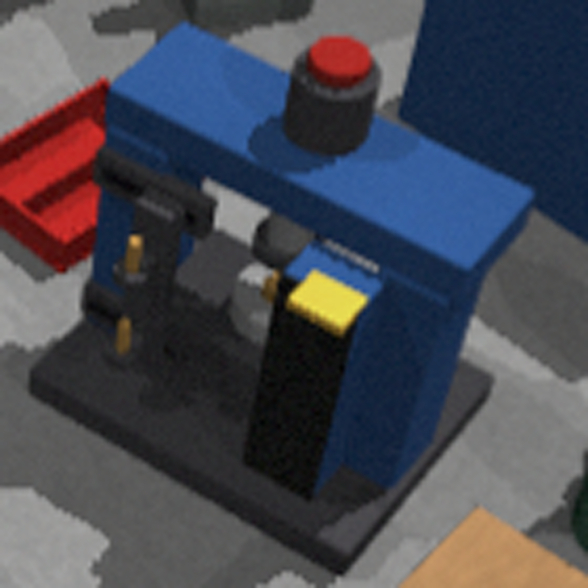

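View pics/c_scdoor.png

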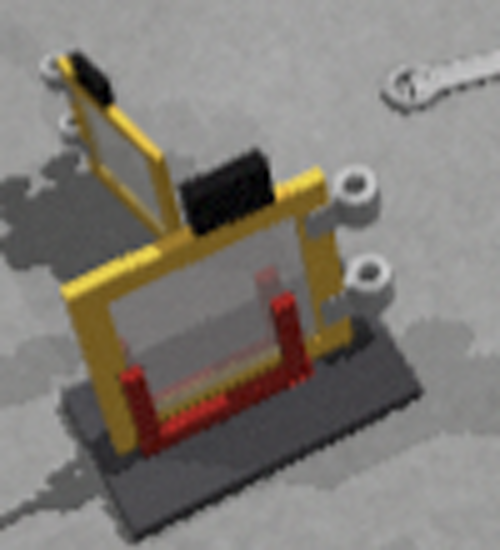

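```bash
cat >h.py <<'E'
import numpy as np, cv2, json
from station import bot
def und(n,p):
    i=bot.camera_info(n)
    return cv2.undistortPoints(np.array(p,float).reshape(-1,1,2),i["intrinsics"],i["dist"]).reshape(-1,2),i
def ray(n,p):
    q,i=und(n,p); R,t=i["R"],i["t"]
    d=np.c_[q,np.ones(len(q))]@R   # R^T d
    return -R.T@t,d
def plane(n,p,z):
    c,d=ray(n,p); return c+d*((z-c[2])/d[:,2])[:,None]
def tri(pt,ps):
    c1,d1=ray("top",[pt]);c2,d2=ray("scene",[ps]);d1=d1[0];d2=d2[0]
    s=np.linalg.lstsq(np.c_[d1,-d2],c2-c1,rcond=None)[0]
    a=c1+s[0]*d1;b=c2+s[1]*d2
    return (a+b)/2,np.linalg.norm(a-b)
def proj(n,X):
    i=bot.camera_info(n);r,_=cv2.Rodrigues(i["R"])
    return cv2.projectPoints(np.array(X,float).reshape(-1,3),r,i["t"],i["intrinsics"],i["dist"])[0].reshape(-1,2)
E
python3 - <<'E'
from h import *
np.set_printoptions(precision=4,suppress=True)
T=cv2.imread("raw_top0.png");S=cv2.imread("raw_scene0.png")
def blobs(im,lo,hi,box,mn=4):
    x0,y0,x1,y1=box;h=cv2.cvtColor(im[y0:y1,x0:x1],cv2.COLOR_BGR2HSV)
    m=cv2.inRange(h,lo,hi);n,l,st,c=cv2.connectedComponentsWithStats(m)
    return [(st[k,:4]+[x0,y0,0,0],st[k,4],c[k]+[x0,y0]) for k in range(1,n) if st[k,4]>=mn],l,m
print("brass top",blobs(T,(8,120,70),(26,255,255),(165,190,200,220),2)[0])
print("brass sc",blobs(S,(8,120,70),(26,255,255),(300,130,330,175),2)[0])
print(tri((177.3,202.1),(311.9,141.7)),tri((183.75,206.9),(309.3,161.2)))
print("plane top",plane("top",[(177.3,202.1)],.186),plane("top",[(183.75,206.9)],.106))
print("plane sc",plane("scene",[(311.9,141.5)],.186),plane("scene",[(309.3,160.7)],.106))
# crosshead top corners
c=np.array([(32,63),(190,30),(277,515),(112,550)])/4.8+[100,120]
P=plane("top",c,.25);print("cross",P)
e=P[2]-P[1];print("yaw of press y dir (deg)",np.degrees(np.arctan2(e[1],e[0])),np.linalg.norm(e)); e=P[3]-P[0];print(np.degrees(np.arctan2(e[1],e[0])),np.linalg.norm(e))
# blue mask front edge fit
# keeper top yellow
b,l,m=blobs(T,(22,120,120),(35,255,255),(150,130,180,165),20);print("keeper",b)
c=np.array([(388,103),(470,522)])/4.8+[100,120];P=plane("top",c,.02);e=P[1]-P[0];print("base front",P,np.degrees(np.arctan2(e[1],e[0])),np.linalg.norm(e))
# door
b,l,m=blobs(T,(22,150,120),(35,255,255),(310,195,380,225),5);print("door yellow",b)
ys,xs=np.nonzero(m)
# edge of door: top-left bright yellow segments corners (crop)
c=np.array([(110,98),(371,133)])/5+[300,190];P=plane("top",c,.162);e=P[1]-P[0];print("door top line",P,np.degrees(np.arctan2(e[1],e[0])),np.linalg.norm(e))
c=np.array([(78,99),])/5+[300,190];print("knuckle top",plane("top",c,.141))
c=np.array([(64,113),])/5+[300,190];print("low knuckle top",plane("top",c,.061))
c=np.array([(168,105),(255,107)])/5+[300,190];print("tab",plane("top",c,.196))
c=np.array([(62,40),(345,78),(328,243),(40,208)])/5+[300,190];print("rackbase",plane("top",c,.012),plane("top",c,.012).mean(0))
s=np.array([(357,185),(370,270)])/5+[130,180];print("scene knuckles",plane("scene",s[:1],.141),plane("scene",s[1:],.061))
E
```

```text
brass top [(array([175, 200,   5,   5]), np.int32(20), array([177.05, 201.9 ]))]
brass sc [(array([310, 141,   4,   9]), np.int32(28), array([311.5   , 144.8214])), (array([308, 161,   3,   8]), np.int32(22), array([309. , 164.5]))]
(array([0.5524, 0.1574, 0.1855]), np.float64(0.0028716141129232374)) (array([0.5501, 0.1554, 0.1048]), np.float64(0.007560790008148828))
plane top [[0.5514 0.1561 0.186 ]] [[0.5477 0.1521 0.106 ]]
plane sc [[0.5528 0.1588 0.186 ]] [[0.5512 0.1595 0.106 ]]
cross [[0.7264 0.3287 0.25  ]
 [0.7421 0.2431 0.25  ]
 [0.4809 0.1938 0.25  ]
 [0.4643 0.2805 0.25  ]]
yaw of press y dir (deg) -169.32049412186075 0.26578330187995275
-169.57126235505746 0.2664901591505759
keeper [(array([158, 140,  14,  17]), np.int32(193), array([164.3834, 147.9845]))]
base front [[0.7586 0.1755 0.02  ]
 [0.4916 0.1241 0.02  ]] -169.11612026554147 0.2718468264088379
door yellow [(array([322, 208,  11,   5]), np.int32(44), array([326.8409, 210.1818])), (array([355, 213,  19,   6]), np.int32(75), array([363.84  , 215.2933]))]
door top line [[ 0.526  -0.2277  0.162 ]
 [ 0.5041 -0.3668  0.162 ]] -98.92687499936812 0.14076497727974766
knuckle top [[ 0.528  -0.2129  0.141 ]]
low knuckle top [[ 0.5285 -0.2135  0.061 ]]
tab [[ 0.5181 -0.2535  0.196 ]
 [ 0.516  -0.2989  0.196 ]]
rackbase [[ 0.5774 -0.219   0.012 ]
 [ 0.5508 -0.3879  0.012 ]
 [ 0.4524 -0.373   0.012 ]
 [ 0.477  -0.2025  0.012 ]] [ 0.5144 -0.2956  0.012 ]
scene knuckles [[ 0.5329 -0.2111  0.141 ]] [[ 0.5309 -0.2103  0.061 ]]
```

Candidates: the large yellow door in the rack (scene 265,375; top 535,333), a small yellow look-alike (scene 240,325; top 522,420), and a green one (scene 110,370; top 655,438). The crops show the rack door is the larger yellow one, so that is the door. The two brass pins are visible on the press's hinge bar, in both cameras. Their triangulated position is about 9 mm past the mark, which is within the allowed range.

```bash
cat >>h.py <<'E'
np.set_printoptions(precision=4,suppress=True)
DY=np.radians(81.07); O0=np.array([.5290,-.2120]); PY=np.radians(100.7)
u=lambda a:np.array([np.cos(a),np.sin(a)])
def st(m=""):
    s=bot.state();print(m,"t%.2f"%s["time_s"],s["position"],s["orientation"][2],"F",s["contact_force"],"M",s["torque"],"op %.3f"%s["opening"]);return s
def snap(tag,boxes):
    for n,(x0,y0,x1,y1,k) in boxes.items():
        im=bot.camera(n)[:,:,::-1].copy();cv2.imwrite(f"raw_{n}_{tag}.png",im)
        cv2.imwrite(f"pics/{n}_{tag}.png",cv2.resize(im[y0:y1,x0:x1],None,fx=k,fy=k,interpolation=cv2.INTER_CUBIC))
E
python3 - <<'E'
from h import *
tab=O0-.065*u(DY); print(tab)
p=bot.state()["position"]
bot.move_linear([p[0],p[1],.42],v=.4);st()
bot.move_to([*tab,.36],[np.pi,0,DY]);st()
print(bot.state()["joint_positions"])
bot.move_linear([*tab,.23],v=.25)
snap("pre",{"top":(300,180,400,280,5),"scene":(120,150,240,290,4)});st()
E
```

```text
[ 0.5189 -0.2762]
 t0.78 [0.1629 0.6286 0.4198] 2.8877892770885096 F [ 0.7058 -0.3838 -1.244 ] M [0.0099 0.0227 0.0243] op 1.002
 t4.18 [ 0.5192 -0.2757  0.3601] 1.415910328361242 F [0.5024 0.3615 0.4504] M [-0.0913  0.1643  0.0024] op 0.999
[-0.6809  0.0162  1.5317  0.0001  1.5936 -0.526 ]
 t4.95 [ 0.5201 -0.2771  0.2328] 1.4150964063726037 F [ 0.1994 -0.2287  0.2997] M [-0.0766  0.0212 -0.0453] op 1.003
```

View pics/top_pre.png

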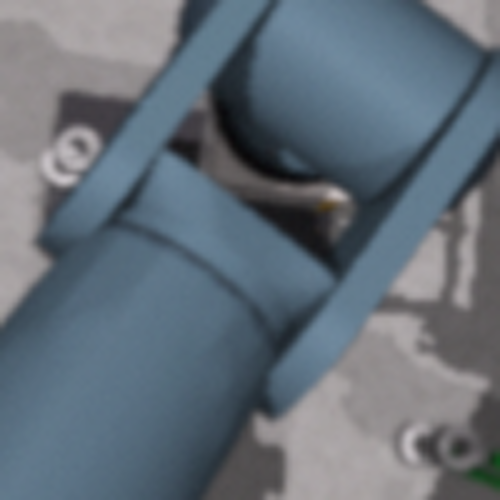

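View pics/scene_pre.png

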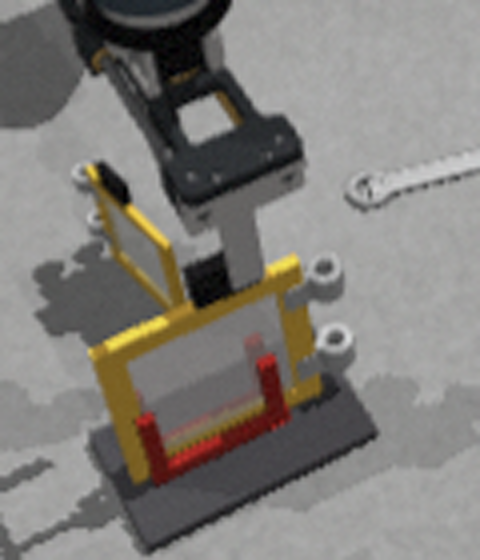

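```bash
python3 - <<'E'
from h import *
tab=O0-.065*u(DY)
bot.move_gripper(.55)
print(bot.move_linear([*tab,.1635],v=.15,f_stop=8));st("down")
bot.move_gripper(0,squeeze=60);st("grip")
p=bot.state()["position"]
# lift
print(bot.move_linear([p[0],p[1],p[2]+.02],v=.05));st("l1")
bot.move_linear([p[0],p[1],p[2]+.12],v=.2);bot.sleep(.2);st("l2")
snap("lift",{"scene":(100,100,260,290,3),"top":(290,160,400,280,4)})
E
```

```text
False
down t6.35 [ 0.5192 -0.2765  0.1641] 1.4149350529384537 F [1.1232 0.8961 0.9212] M [-0.0837  0.0921  0.0472] op 0.548
grip t7.05 [ 0.519  -0.2762  0.1637] 1.4148847757814709 F [-0.505  -0.5778  0.7199] M [-0.0941  0.0403 -0.0217] op 0.123
False
l1 t7.60 [ 0.5189 -0.2762  0.1837] 1.4149459856592568 F [ 0.0344 -1.0451 -3.8493] M [-0.0824  0.1397 -0.0086] op 0.121
l2 t8.45 [ 0.5182 -0.2756  0.2814] 1.414944878172082 F [ 0.5289 -0.5917 -4.3185] M [-0.0513  0.0843 -0.0165] op 0.120
```

View pics/scene_lift.png

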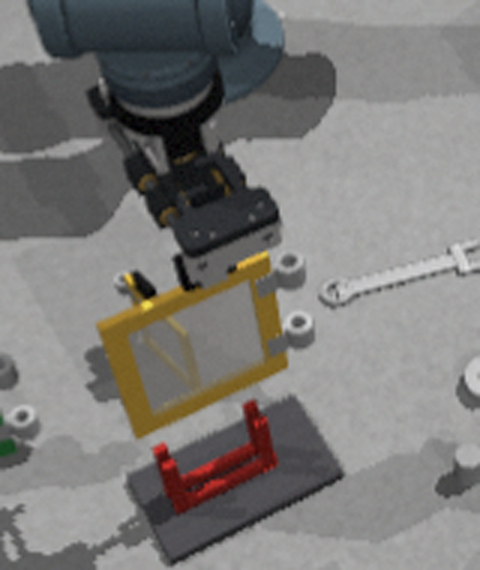

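```bash
cat >>h.py <<'E'
ZO=.1517
PIN=np.array([.5522,.1572])
def tcp(o,a,z0): return [*(np.asarray(o)-.065*u(a)),z0+ZO]
E
python3 - <<'E'
from h import *
o=PIN-.07*u(PY)
bot.move_linear(tcp(o,PY,.13),v=.2,ori=[np.pi,0,PY])
bot.move_linear(tcp(o,PY,.091),v=.1);bot.sleep(.3);st()
snap("a",{"scene":(240,80,400,230,4),"top":(140,140,290,260,4)})
E
```

```text
t11.07 [0.5776 0.0245 0.2434] 1.757592495618096 F [ 0.5932  0.9157 -4.4766] M [-0.086   0.0094  0.0185] op 0.125
```

View pics/scene_a.png

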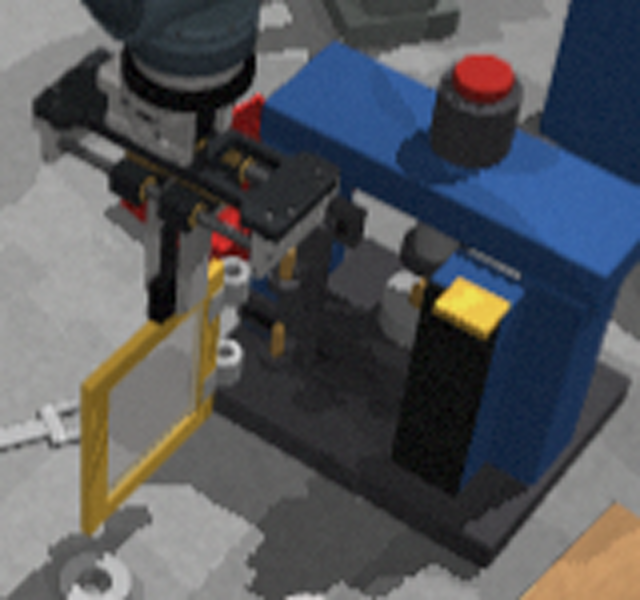

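View pics/top_a.png

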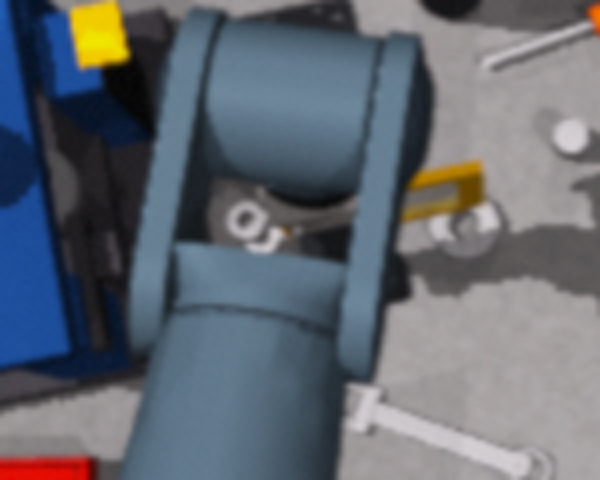

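```bash
python3 - <<'E'
from h import *
s=st(); o=np.array(s["position"][:2])+.065*u(s["orientation"][2]);print("o cmd",o)
print(plane("top",[(200.5,195.25)],.22),plane("scene",[(299.25,148)],.22),plane("scene",[(297.75,168)],.14))
# refine pin in raw0 (tops)
print(tri((200.5,195.25),(299.25,148)))
for n,x in(("top",(165,190,195,215)),("scene",(300,132,325,172))):
    im=cv2.imread(f"raw_{n}0.png");x0,y0,x1,y1=x
    cv2.imwrite(f"pics/pin_{n}.png",cv2.resize(im[y0:y1,x0:x1],None,fx=14,fy=14,interpolation=cv2.INTER_CUBIC))
E
```

```text
t11.18 [0.5775 0.0246 0.2431] 1.7576283987422174 F [ 0.0355 -0.5755 -3.8078] M [-0.1053 -0.0137  0.0405] op 0.124
o cmd [0.5654 0.0884]
[[0.5636 0.09   0.22  ]] [[0.5707 0.0901 0.22  ]] [[0.5707 0.0915 0.14  ]]
(array([0.5657, 0.0925, 0.2139]), np.float64(0.004212964624629909))
```

View pics/pin_scene.png

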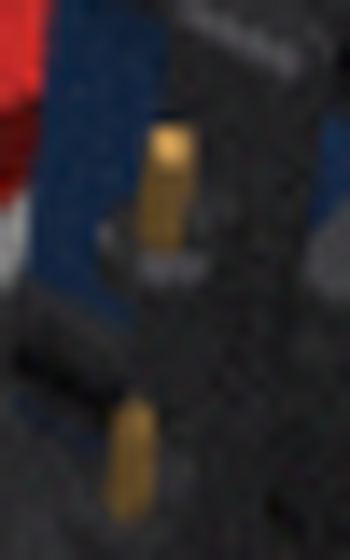

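View pics/pin_top.png

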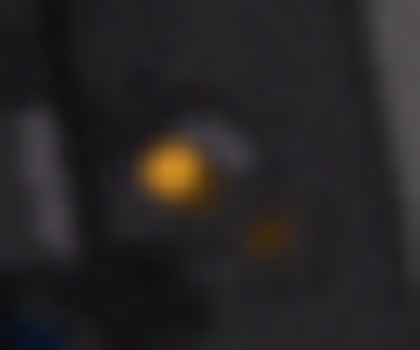

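```bash
python3 - <<'E'
from h import *
ocmd=np.array([.5654,.0884])
kt=plane("top",[(200.1,194.9)],.22)[0];ks=plane("scene",[(298.9,147.6)],.22)[0];kl=plane("scene",[(297.4,167.6)],.14)[0]
pt=plane("top",[(176.97,201.5)],.186)[0];ps=plane("scene",[(311.8,141.75)],.186)[0];pl=plane("scene",[(309.2,160.5)],.106)[0]
for n,k,p in(("top",kt,pt),("sc",ks,ps),("scl",kl,pl)):
    d=(p-k)[:2];print(n,k,p,"d",d,"along",d@u(PY),"across",d@u(PY+np.pi/2),"->pin",ocmd+d)
E
```

```text
top [0.5645 0.0911 0.22  ] [0.553 0.157 0.186] d [-0.0114  0.0659] along 0.06687649123235775 across -0.0009857336531344258 ->pin [0.554  0.1543]
sc [0.5691 0.0904 0.22  ] [0.5533 0.1579 0.186 ] d [-0.0157  0.0676] along 0.06929648545137616 across 0.0028922137754909955 ->pin [0.5497 0.156 ]
scl [0.569  0.0918 0.14  ] [0.5505 0.1598 0.106 ] d [-0.0186  0.068 ] along 0.0702373920947256 across 0.005614188174533212 ->pin [0.5468 0.1564]
```

```bash
python3 - <<'E'
from h import *
o=np.array([.551,.1555])
print(bot.move_linear(tcp(o,PY,.091),v=.1,f_stop=8));bot.sleep(.3);s=st();print(np.array(s["position"][:2])+.065*u(s["orientation"][2]))
snap("b",{"scene":(260,90,360,200,6),"top":(140,140,240,260,5)})
E
```

```text
False
 t12.31 [0.5632 0.0912 0.2427] 1.7568585097675113 F [ 0.4999  0.2251 -3.5869] M [-0.1376  0.0668  0.0455] op 0.126
[0.5511 0.1551]
```

View pics/scene_b.png

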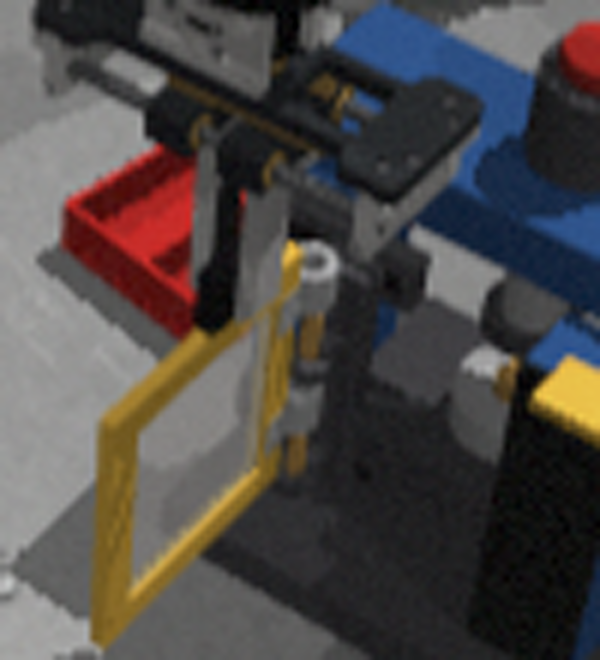

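View pics/top_b.png

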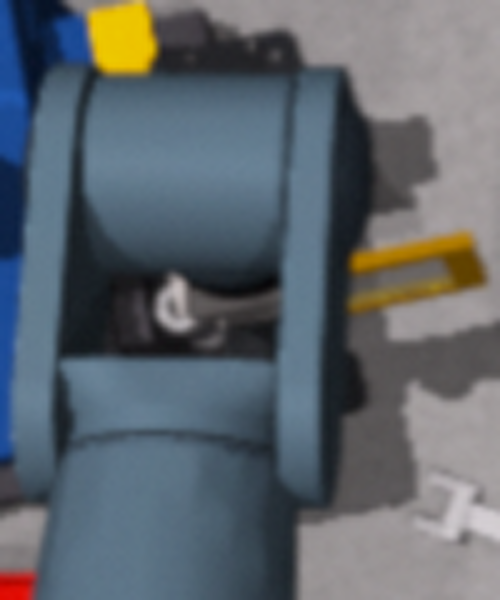

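```bash
python3 - <<'E'
from h import *
ocmd=np.array([.5511,.1551])
X=[*ocmd,.22]
print("pred knuckle px",proj("top",[X]),proj("scene",[X]))
print("pin px for pin=ocmd",proj("top",[[*ocmd,.186]]),proj("scene",[[*ocmd,.186],[*ocmd,.106]]))
for n in("scene","top"):
    im=cv2.imread(f"raw_{n}_b.png");x0,y0,x1,y1=(295,125,330,175) if n=="scene" else (160,190,195,215)
    cv2.imwrite(f"pics/z_{n}_b.png",cv2.resize(im[y0:y1,x0:x1],None,fx=12,fy=12,interpolation=cv2.INTER_CUBIC))
for n,k,p,zk,zp in(("top",(174.8,200.2),(176.97,201.5),.22,.186),("scene",(312.75,133.25),(311.8,141.75),.22,.186)):
    d=(plane(n,[p],zp)-plane(n,[k],zk))[0,:2];print(n,d,d@u(PY),d@u(PY+np.pi/2))
E
```

```text
pred knuckle px [[175.3365 200.5909]] [[311.5445 132.8893]]
pin px for pin=ocmd [[177.6707 202.2139]] [[310.5001 141.7886]
 [308.1963 161.3975]]
top [0.0009 0.0005] 0.0002998858796537415 -0.0009704477257114783
scene [-0.0009  0.0013] 0.0014914024216245714 0.0006272760990940963
```

View pics/z_scene_b.png

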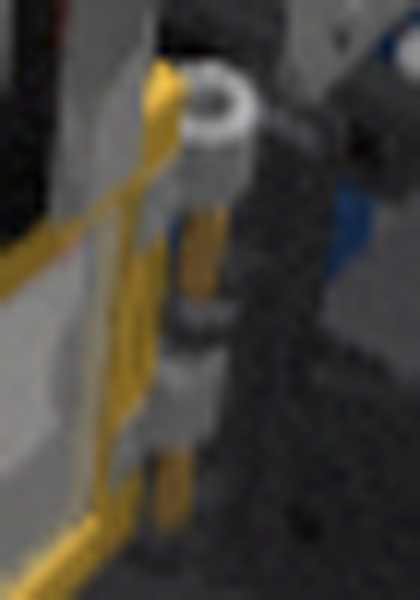

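View pics/z_top_b.png

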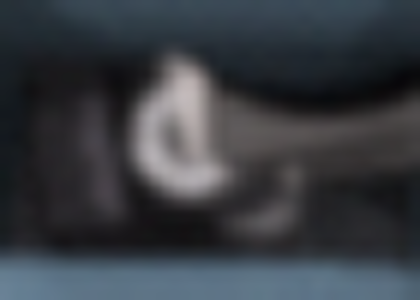

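```bash
python3 - <<'E'
from h import *
o=np.array([.5511,.1551])+.0009*u(PY)
bot.move_linear(tcp(o,PY,.088),v=.05);bot.sleep(.2);st("al")
r=bot.move_linear(tcp(o,PY,.070),v=.025,f_stop=5);s=st("probe %s z0=%.4f"%(r,bot.state()["position"][2]-ZO))
E
```

```text
al t12.86 [0.563  0.0921 0.2397] 1.757560241909836 F [-0.6198 -0.6161 -3.2423] M [-0.0964 -0.0055 -0.0575] op 0.122
probe True z0=0.0803 t13.29 [0.5632 0.092  0.232 ] 1.7573133596349035 F [ 1.0532 -0.8016  3.7413] M [ 0.1883  0.0044 -0.0466] op 0.121
```

```bash
python3 - <<'E'
from h import *
o0=np.array([.5511,.1551])+.0009*u(PY)
ring=[(0,1.8),(0,-1.8),(1.8,0),(-1.8,0),(1.6,1.6),(-1.6,1.6),(1.6,-1.6),(-1.6,-1.6)]+[(3.5*np.cos(k*np.pi/6),3.5*np.sin(k*np.pi/6)) for k in range(12)]
for a,c in ring[:10]:
    o=o0+1e-3*(a*u(PY)+c*u(PY+np.pi/2))
    p=bot.state()["position"]
    bot.move_linear([p[0],p[1],.0828+ZO],v=.05)
    bot.move_linear(tcp(o,PY,.0828),v=.04);bot.sleep(.1)
    r=bot.move_linear(tcp(o,PY,.073),v=.025,f_stop=5)
    s=bot.state();z=s["position"][2]-ZO
    print((a,c),r,"z0 %.4f"%z,"t%.1f"%s["time_s"],s["contact_force"],s["torque"],np.array(s["position"][:2])+.065*u(s["orientation"][2]))
    if z<.0765: print("IN",o);break
E
```

```text
(0, 1.8) True z0 0.0806 t14.2 [ 0.5486 -1.969   4.436 ] [0.1664 0.1845 0.0108] [0.5496 0.1555]
(0, -1.8) False z0 0.0728 t15.3 [ 0.9265  0.6143 -4.4967] [ 0.1851 -0.1847 -0.0202] [0.5526 0.1565]
IN [0.5527 0.1563]
```

```bash
python3 - <<'E'
from h import *
p=bot.state()["position"]
r=bot.move_linear([.5527-.065*np.cos(PY),.1563-.065*np.sin(PY),.052+ZO],v=.025,f_stop=6)
s=st("r %s z0 %.4f"%(r,bot.state()["position"][2]-ZO))
snap("c",{"scene":(260,90,360,200,6)})
E
```

```text
r True z0 0.0547 t15.99 [0.5648 0.0924 0.2064] 1.7572470780257696 F [ 0.5519 -0.738   4.819 ] M [ 0.145   0.0808 -0.0319] op 0.125
```

View pics/scene_c.png

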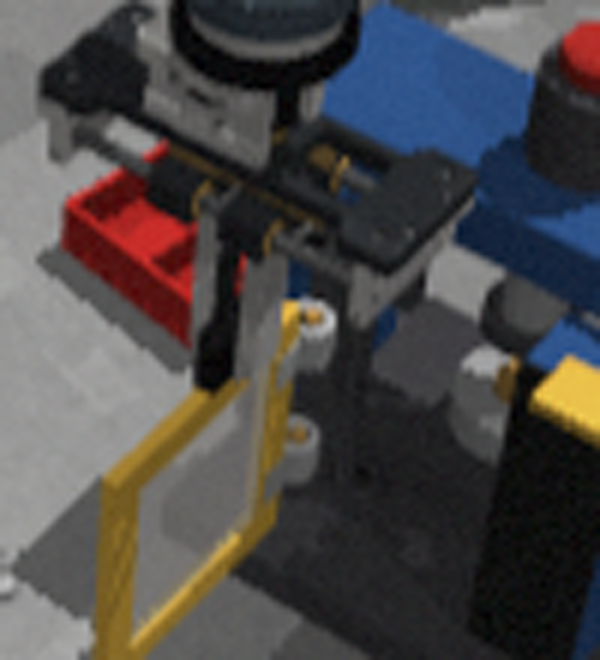

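```bash
python3 - <<'E'
from h import *
P=np.array([.5527,.1563])
s=plane("top",[(98/4.8+100,268/4.8+120)],.312)[0,:2]-P
print("stub press x,y rel pin -> x %.3f y(rel pin) %.3f"%(s@u(PY)-.085,s@u(PY+np.pi/2)))
k=plane("top",[(164.38,147.98)],.22)[0,:2]-P
print("keeper ctr x %.3f y %.3f"%(k@u(PY)-.085,k@u(PY+np.pi/2)))
bot.move_gripper(.5);bot.sleep(.3);st("rel")
p=bot.state()["position"]
bot.move_linear([p[0],p[1],.275],v=.15);bot.sleep(.2);st("up")
snap("d",{"scene":(240,90,380,220,5),"top":(130,120,260,260,4)})
q=None
for i,a in enumerate(np.radians(np.arange(0,91,15))):
    y=PY+a; c=P-.100*u(y)+.0165*u(y+np.pi/2)
    print(i,c,bot.solve_ik([*c,.188],[np.pi,0,y]))
E
```

```text
stub press x,y rel pin -> x 0.019 y(rel pin) -0.070
keeper ctr x -0.083 y -0.141
rel t17.06 [0.5637 0.0927 0.2046] 1.7573818966912973 F [-0.0138  0.6884 -0.4859] M [-0.0631  0.1177  0.0236] op 0.499
up t17.88 [0.563  0.0927 0.2734] 1.7573329454196966 F [0.2263 1.0705 0.294 ] M [-0.0833  0.0278  0.0179] op 0.502
0 [0.5551 0.055 ] [-0.1045  0.0468  1.8116  0.      1.2832 -0.2913]
1 [0.5812 0.059 ] [-0.0927  0.1091  1.7454  0.      1.2871 -0.5413]
2 [0.6054 0.0697] [-0.0712  0.1674  1.6807  0.      1.2935 -0.7815]
3 [0.626  0.0863] [-0.0421  0.2189  1.6213  0.      1.3013 -1.0143]
4 [0.6416 0.1077] [-0.0077  0.2613  1.5711  0.      1.3093 -1.2416]
5 [0.6512 0.1323] [ 0.0302  0.2927  1.5329  0.      1.316  -1.4655]
6 [0.654  0.1587] [ 0.0699  0.3119  1.5092  0.      1.3205 -1.6877]
```

View pics/scene_d.png

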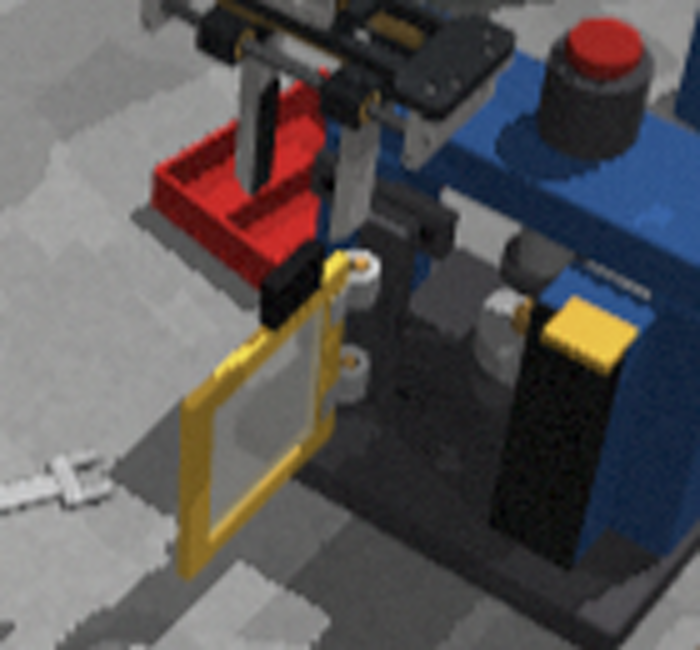

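```bash
cat >>h.py <<'E'
P=np.array([.5527,.1563])
def fin(deg,gap,z=.188,r=.102):
    a=np.radians(deg);y=PY+a
    c=P-r*u(y)+(.004+.0125*np.cos(a)+.008*np.sin(a)+gap)*u(y+np.pi/2)
    return [*c,z]
E
python3 - <<'E'
from h import *
bot.move_gripper(0,squeeze=10)
f=fin(0,.025)
bot.move_linear([f[0],f[1],.275],v=.2)
print(bot.move_linear(f,v=.12,f_stop=6))
print(bot.move_linear(fin(0,.002),v=.08,f_stop=6));st("near")
for d in range(8,57,8):
    r=bot.move_linear(fin(d,0),v=.06,f_stop=8)
    s=st("%d %s"%(d,r))
    if r:break
snap("e",{"scene":(240,90,380,220,5)})
E
```

```text
False
False
near t20.55 [0.5537 0.0526 0.1883] 1.7575237867959594 F [ 0.4742  0.6422 -0.0648] M [-0.0821  0.0567  0.0041] op 0.007
8 False t20.96 [0.5691 0.0541 0.1879] 1.7573460318122347 F [-0.3165  0.4472 -0.8544] M [-0.0794  0.0347  0.0178] op 0.005
16 False t21.33 [0.5826 0.0571 0.188 ] 1.7575333948862528 F [-0.3842  0.4035  0.2098] M [-0.1006  0.0442  0.0403] op 0.009
24 False t21.72 [0.5957 0.0619 0.188 ] 1.757657487925018 F [ 0.0211 -0.3396 -0.0409] M [-0.0815  0.0625  0.053 ] op -0.001
32 False t22.11 [0.6083 0.0687 0.1879] 1.757742421265641 F [-0.0085 -0.2482 -0.3299] M [-0.0534  0.0292  0.0282] op 0.005
40 False t22.50 [0.62   0.0775 0.188 ] 1.757813351846187 F [ 0.3155 -0.3503 -0.6911] M [-0.0945  0.0526  0.0417] op 0.007
48 False t22.90 [0.6306 0.0879 0.188 ] 1.7578976626983658 F [-0.1999  0.0188  0.3899] M [-0.0567  0.0676  0.0406] op 0.002
56 False t23.30 [0.6396 0.1001 0.188 ] 1.757882743639453 F [ 0.4253 -0.0829 -0.3448] M [-0.0997  0.0324  0.0209] op 0.005
```

View pics/scene_e.png

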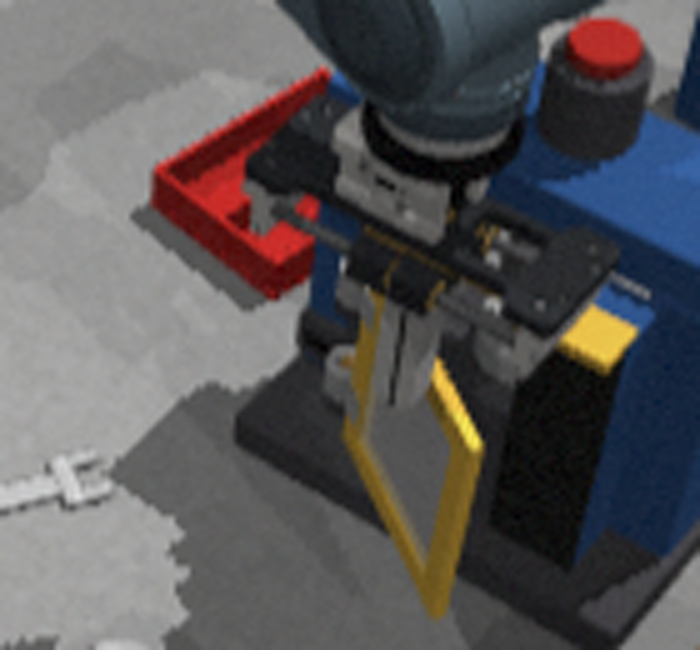

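```bash
python3 - <<'E'
from h import *
for d,v in((64,.06),(72,.06),(80,.05),(85,.03),(88,.025),(91,.02),(94,.02)):
    r=bot.move_linear(fin(d,0),v=v,f_stop=4)
    s=st("%d %s"%(d,r))
    if r:break
bot.sleep(.2);st()
snap("f",{"scene":(240,90,380,220,5)})
E
```

```text
64 False t23.76 [0.6468 0.1137 0.1879] 1.7579442624193642 F [-0.1171  0.1737 -0.229 ] M [-0.0824  0.0464 -0.0038] op 0.005
72 False t24.17 [0.652  0.1284 0.1879] 1.7580266187042874 F [-0.1176  0.0281  0.1549] M [-0.1469  0.091  -0.068 ] op 0.006
80 False t24.63 [0.6549 0.1438 0.188 ] 1.7579051077143721 F [ 0.148  -0.9627  0.9855] M [-0.0778 -0.0007 -0.0544] op 0.003
85 False t25.12 [0.6555 0.1536 0.188 ] 1.7576262077146816 F [-0.463  -0.7394  0.4597] M [-0.0962  0.0082  0.0102] op 0.003
88 False t25.51 [0.6554 0.1596 0.188 ] 1.7576280160168452 F [ 0.5283  0.1399 -0.6956] M [-0.1074  0.0451  0.0093] op 0.004
91 True t25.76 [0.6552 0.161  0.1877] 1.7574670362306257 F [ 1.3417 -1.1735  0.9782] M [-0.4286 -0.0219  0.0377] op 0.003
 t25.96 [0.655  0.1609 0.1871] 1.7568608642750827 F [ 1.3367 -1.9526  2.1991] M [-0.3939 -0.1083  0.0206] op 0.005
```

View pics/scene_f.png

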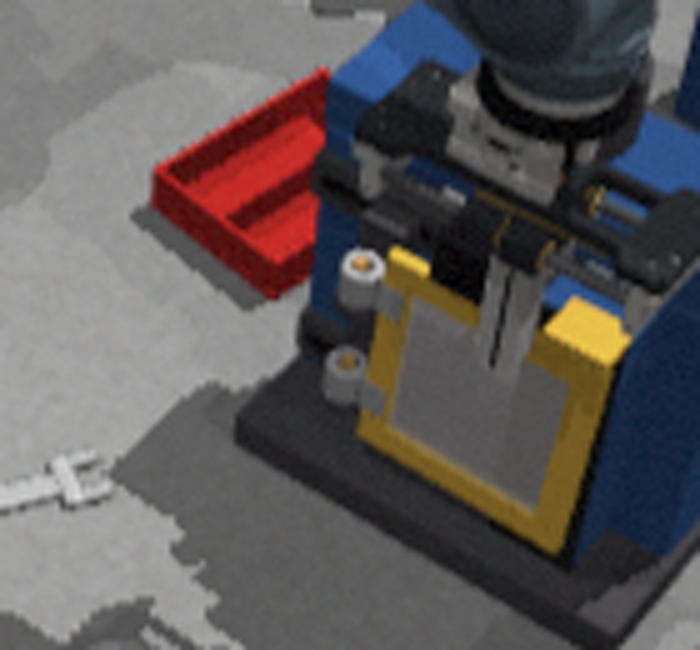

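```bash
python3 - <<'E'
from h import *
x=u(PY)
p=np.array(bot.state()["position"])
r=bot.move_linear([p[0]+.003*x[0],p[1]+.003*x[1],p[2]],v=.015,f_stop=5);st("press %s"%r)
p=np.array(bot.state()["position"])
bot.move_linear([p[0]-.010*x[0],p[1]-.010*x[1],p[2]],v=.02)
bot.move_linear([p[0]-.06*x[0],p[1]-.06*x[1],p[2]],v=.1)
p=np.array(bot.state()["position"])
bot.move_linear([p[0],p[1],.36],v=.2)
bot.move_linear([.5,-.05,.40],v=.25)
bot.sleep(.3);st()
snap("g",{"scene":(240,90,380,220,5),"top":(100,110,240,250,4)})
cv2.imwrite("pics/scene_full_g.png",cv2.resize(cv2.imread("raw_scene_g.png"),(800,600)))
E
```

```text
press True t26.22 [0.6549 0.1607 0.1869] 1.7571564471414969 F [ 0.098  -1.3431  1.0402] M [-0.3333 -0.0775 -0.0175] op -0.000
 t29.89 [ 0.5003 -0.0496  0.3996] 1.7578133568647607 F [-0.6313  0.3806 -0.0573] M [-0.109   0.0122 -0.0108] op 0.004
```

View pics/scene_g.png

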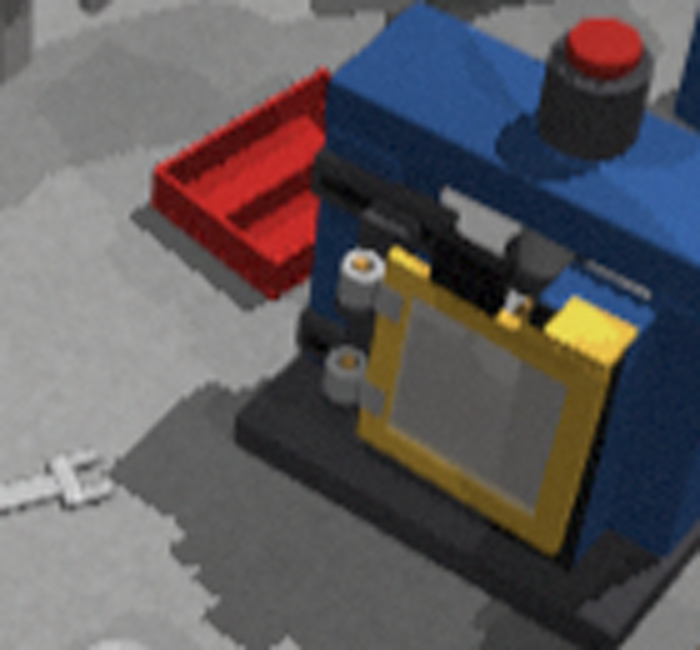

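View pics/top_g.png

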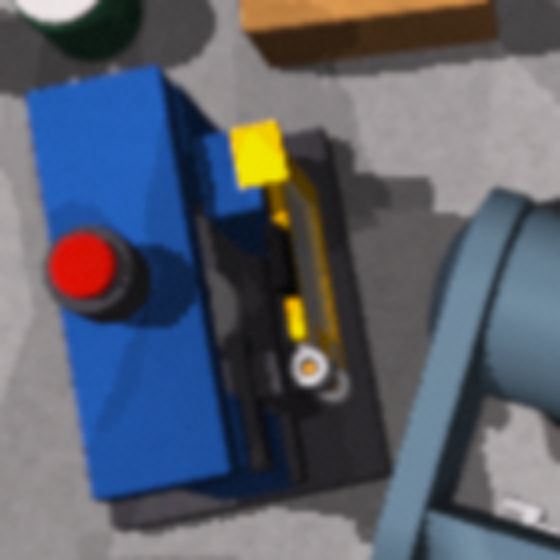

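View pics/scene_full_g.png

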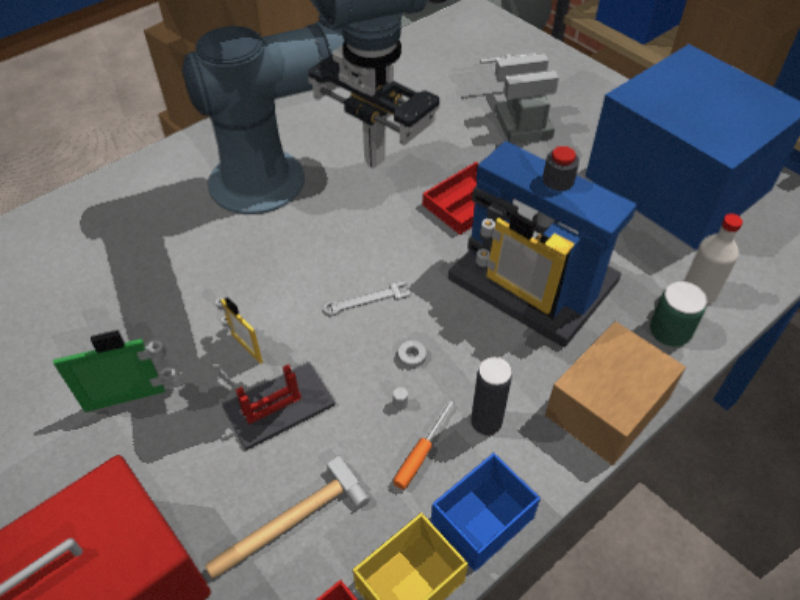

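```bash
python3 - <<'E'
from h import *
im=cv2.imread("raw_top_g.png")
h=cv2.cvtColor(im[155:200,160:185],cv2.COLOR_BGR2HSV);m=cv2.inRange(h,(20,170,150),(35,255,255))
n,l,s,c=cv2.connectedComponentsWithStats(m)
print([(s[k],c[k]+[160,155]) for k in range(1,n) if s[k,4]>3])
f=lambda x,y:((x+.5)/4-.5+100,(y+.5)/4-.5+110)
A=plane("top",[f(279,212),f(296,318)],.205);e=(A[0]-A[1]);print(A,np.degrees(np.arctan2(e[1],e[0])))
for q in A:
    d=q[:2]-P;print("rel pin: press x %.4f y %.4f"%(d@u(PY),d@u(PY+np.pi/2)))
print(plane("top",[f(309,367)],.184))
E
```

```text
[(array([ 0,  0, 10,  1, 10], dtype=int32), array([164.5, 155. ])), (array([9, 8, 3, 3, 8], dtype=int32), array([170.125, 163.875])), (array([11, 30,  5, 10, 37], dtype=int32), array([173.4865, 189.1892]))]
[[0.6542 0.174  0.205 ]
 [0.5834 0.1624 0.205 ]] 9.246471780500523
rel pin: press x -0.0015 y -0.1031
rel pin: press x 0.0003 y -0.0313
[[0.5536 0.1576 0.184 ]]
```

```bash
python3 - <<'E'
from h import *
x=u(PY)
c=np.array([.6551,.1608]);
a=c-.03*x
bot.move_linear([*a,.36],v=.25);bot.move_linear([*a,.180],v=.2)
tr=lambda:(np.array(bot.state()["position"][:2])-P)@x
r=bot.move_linear([*(c-.006*x),.180],v=.06,f_stop=4);print(r,tr())
for k in range(3):
    r=bot.move_linear([*(c+.006*x),.180],v=.01,f_stop=3+2*k);s=st(str(r));print("front coord %.4f"%tr())
bot.sleep(.3);st();print("%.4f"%tr())
b=c-.01*x;bot.move_linear([*b,.180],v=.02)
b=c-.06*x;bot.move_linear([*b,.180],v=.12);bot.move_linear([*b,.36],v=.2)
bot.move_linear([.5,-.05,.40],v=.25);bot.sleep(.3);st()
snap("h",{"scene":(290,100,390,210,6),"top":(150,140,200,220,8)})
E
```

```text
False -0.020167570535676926
True t33.45 [0.655  0.1605 0.1796] 1.7571648521434478 F [ 0.5627 -2.7461  0.4835] M [-0.288  -0.0323 -0.0128] op 0.006
front coord -0.0148
True t33.76 [0.6547 0.1603 0.1788] 1.7568871512454356 F [-0.3123 -0.6852  0.3646] M [-0.1986  0.0096  0.0391] op 0.007
front coord -0.0150
True t34.12 [0.6543 0.1601 0.1782] 1.7568556876710466 F [-0.0972 -0.8043  1.2163] M [-0.2154 -0.0874  0.0033] op 0.000
front coord -0.0151
 t34.42 [0.6541 0.1601 0.1778] 1.756803289786692 F [ 0.7837 -0.0681  0.1402] M [-0.1537  0.038  -0.0052] op 0.005
-0.0151
 t38.02 [ 0.5003 -0.0496  0.3996] 1.7577217799102165 F [ 0.9059 -0.118   1.4376] M [-0.0549  0.0459 -0.0477] op 0.004
```

View pics/scene_h.png

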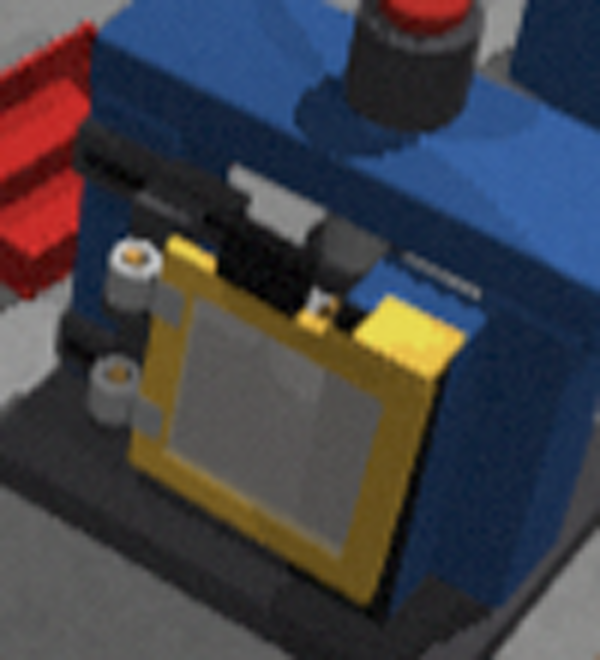

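View pics/top_h.png

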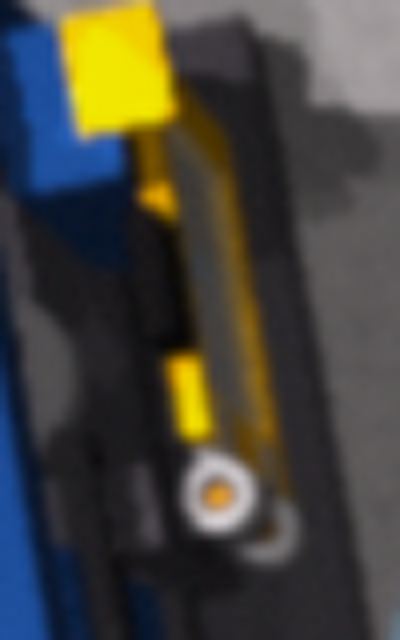

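```bash
python3 - <<'E'
from h import *
bot.finish_job();st()
E
```

```text
the job is handed in; nothing more can be done
the job is handed in; nothing more can be done
```

The yellow door now hangs by itself on both brass pins, swung shut against its stop post. I handed the job in at about 38 s of the 72 s allowed.

- **Hanging:** I lifted the door out of the rack by its tab and found the pins by looking, then by gentle probing. The first two probes met the pin tops and the third dropped on freely. The door came to rest at 54.7 mm (55 mm expected) with the downward stop set at 6 N. Before I swung the door, the picture showed both pins inside the knuckles and the door hanging open on its own.
- **Shutting:** I pushed it shut with closed fingers. Five pushes, with stops set between 3 and 7 N, all ended within half a millimetre of the same place, so I take that to be the stop. The last pictures show the free edge on the post under the yellow lip. The arm was clear of everything.
- **Other things on the bench:** they look unmoved in the last full picture. I judged this by eye and did not measure it.

Two checks disagreed slightly:
- **Door angle:** seen from above it measured about 1.4° short of square to the press. One pixel is worth about 2° there, so I trusted the repeated firm contact instead.
- **Pin position:** the two cameras differed by up to about 7 mm, which is why I felt for the pins.

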